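# Stand the marking-paint can on its place and close its cap

### The arm

A 6-joint arm with a two-finger parallel gripper is mounted at the origin on the work surface. World frame = base frame: x ahead of the robot, y to its left, z up, the work surface at z = 0. Lengths are in m, angles in degrees, forces in N, time in s.
With the tool pointing down it reaches from about 0.375 to 0.9 m from the base axis. Payload 3.1 kg.
Tool frame: the origin (TCP) lies between the finger pads; the fingertips stand 11 mm ahead of it and the grasp point (between the pads) lies 8 mm behind it; z points along the fingers, y is the line along which they close (so a half turn about z gives the same grasp; the last joint's range is limited). The gripper opens to 87 mm and grips with 3 to 60 N. Pads are 19 mm wide; open, the fingers measure 117 mm over their backs; the gripper's body (75 mm by 190 mm) begins 51 mm behind the grasp point.
Start: joints at [-80.587, 30.224, 82.088, -0, 67.689, -10.227], TCP at [0.21, -0.589, 0.234] pointing down, gripper open.
Joint ranges: [-176.69, 176.69], [-43.24, 126.21], [12.49, 139.97], [-82, 262], [0, 151.66], [-163.58, 163.58]. Speed limits (degrees/s): [159.86, 159.86, 180, 180, 180, 180].

### API

Orientations are given as a 3x3 rotation matrix whose columns are the frame's x, y, z axes.
In Python, from rig import bot, viewer, workorder, models gives the robot as it stands.
- The arm moves only by the shell command python3 -m jog 'ROWS'. ROWS is JSON, a list of rows, each a list of 7 numbers: the opening, from 0 (shut) to 1 (fully open), then the shift along the tool's x, y, z in m, then the turn, a rotation vector about the tool's x, y, z in degrees. In form: [[claw, x, y, z, ax, ay, az], ...]. A call has 1 to 20 rows; each row is the pose to reach, as a shift and turn from the pose commanded when the call began, along the tool's axes at that moment; what a row does not reach only later rows make up. A row lasts 1/8 s, in which the tool goes at most 62.5 mm and 10.7 degrees, less where a joint would pass 70% of its speed; a pose out of reach is approached as far as the arm can. A call with a gripper value outside its range is refused whole. The fingers move at their own pace and stop on an object; the grip force is fixed at half the most. Time passes only in rows, so rows that repeat a pose let the fingers close. It gives the time, the measured TCP pose, the force, the opening and the grip force at its end, in the units of the state.
- bot.read_state(): the state, without advancing time (a new reading comes with each control period).
- viewer.capture(name): name is "scene" or "top" or "wrist"; returns (picture, depth): 420x560x3 uint8, blue, green, red; 420x560 float32, m along the optical axis (not along the pixel's ray), 0 where there is no reading.
- viewer.camera_info(name): a dict with "fx", "fy", "cx", "cy" (pixels), "world_to_cam" (4x4, takes a point from world to camera coordinates). Camera axes: x right, y down, z forward; pixel columns grow to the right and rows downward; lengths in m; the calibration is good to about 2 mm. A picture is of the moment at which its call begins: read the wrist's pose just before it. camera_info takes no time and is no camera call; for the wrist camera it gives the pose at the moment of the call.
- workorder.hand_in(): hands the job in; it is judged then, once.
Trained networks look in the newest picture that a camera, given by its name, has taken for a name from the list of things; names that differ only in an ending like _2 or _b are one class to them, and where a whole thing is asked for, a point or a joint stands for the part that bears it (a point fixed in the world has none). Each returns a list of dicts, best first, with "p" (0 to 1); they miss things now and then, are a little off and sometimes report something else, mostly with a low value. They report only what shows in the picture. A call takes as long as a camera call.
- models.outline_of(camera, thing): "mask" (420x560 bool, what is visible of it).
- models.tip_of(camera, thing): "xyz" ([x, y, z] in m, in world coordinates, good to about 4 mm: a listed point, or the origin of a listed thing).
The state is a dict: "time_s": time; "joint_positions": joint angles; "qvel": joint speeds; "tau": joint torques, N m; "position": TCP position; "tcp_rot": TCP orientation; "force": force on the tool from outside, world axes, zero at the start; "moment": the same for the moment, N m; "opening": opening from 0.0 (shut) to 1.0 (fully open); "grasp_force": force on a finger pad.
Only numpy, scipy, OpenCV 4.12 (cv2) and the standard library are available. Lean on these libraries where they do the work, as an engineer would, in place of code of your own. Each camera call takes 0.05 s, during which the arm holds its last target. There are 200 camera calls.

### The job

The blue marking-paint can has been left leaning in the sloped steel rest with its orange cap half off. Lift it out, stand it gently upright inside the blue painted circle on the low shelf, then press its cap fully down. Do not drop or tip the can over, and leave the green and yellow tins standing where they are.

Things in the scene. Friction and masses are not known exactly. Their poses are not given: they have to be found in the camera images.
- can: slim blue aerosol can, loose, 0.2 to 0.4 kg: straight body 52 mm in diameter from its underside up to 122 mm, shoulder to 130 mm; above that the orange cap. Origin: centre of its underside; z runs up the can's own axis to the cap. At the start it leans in the rest, its axis 35 degrees from vertical, cap end up and away from the robot, grasped freely from either side above 90 mm from its underside
- cap (a joint): how far the cap stands up from fully pressed home, along the can's axis: 0 = home against the shoulder, at most 0.018 m; starts about 10 to 15 mm up. Stiff: it moves under about 5 N and stays where it is left
- cap_top (a point): centre of the flat top of the orange cap (44 mm across, 30 mm tall); 160 mm above the can's underside when home
- rest: fixed sloped rest of red plate and steel bar, base 170 x 90 mm; origin at the underside (base centre is 20 mm towards -x from it), x points the way the can leans. The can lies on two bars 38 mm wide overall that end 85 mm up the can, its underside on a 60 x 52 mm stop plate whose middle is 60 mm towards -x and 45 mm up from the origin
- shelf: fixed low flat aluminium shelf, 120 mm (x) by 340 mm (y), top surface 36 mm above the bench; origin at bench height under its centre. Three places lie along its y, 110 mm apart; two are taken by the green and yellow tins
- spot: blue painted circle, 90 mm in diameter, flat on the shelf's top at the free place, which may be any of the three; origin at its centre, on the shelf surface
- green_tin: loose squat green paint tin with a closed metal lid, 60 mm in diameter, 85 mm tall, standing on the shelf; origin at the centre of its underside, z up
- yellow_tin: loose squat yellow paint tin with a closed metal lid, 60 mm in diameter, 85 mm tall, standing on the shelf; origin at the centre of its underside, z up

How it is judged (in metres and radians):
On the way, in this order (a step that is already met when the one before it is completed fails the run):
1. the can stands upright and still on the shelf, inside the blue circle (angle between can's own z axis and vertical below 0.06 rad and horizontal distance between can and spot below 0.022 m and z of can in the frame of shelf between 0.032 and 0.041 m and linear speed of can below 0.02 m/s), for 0.3 s.
2. then its cap is pressed fully home (all of step 1 and value of joint cap below 0.002 m), for 0.2 s.
At the end, for the whole second after the job is handed in: The blue can stands still and upright (within 0.06 rad) on the shelf surface, its axis within 22 mm of the circle's centre, its cap within 2 mm of fully home, and the green and yellow tins still stand upright (within 0.08 rad), within 20 mm of where they were (all of step 2 and angle between each of green_tin, yellow_tin's own z axis and vertical below 0.08 rad and distance of each of green_tin, yellow_tin from where it was at the start of the episode below 0.02 m); the robot touches nothing.
It fails at once if the blue can falls or is tipped over (its axis more than 70 degrees from vertical) (angle between can's own z axis and vertical above 1.22 rad).
It fails at once if the blue can is let go in the air over its place, more than 10 mm above the shelf (contact force between the fingers and can below 0.05 N and horizontal distance between can and spot below 0.06 m and z of can in the frame of shelf above 0.046 m).
It fails at once if the blue can is dropped or slammed onto its place (faster than 0.3 m/s within 6 mm of the shelf) (linear speed of can above 0.3 m/s and horizontal distance between can and spot below 0.06 m and z of can in the frame of shelf below 0.042 m).
It fails at once if the green or yellow tin is knocked over or shoved (tilt over 0.3 rad, or moved over 20 mm) (angle between any of green_tin, yellow_tin's own z axis and vertical above 0.3 rad or distance of any of green_tin, yellow_tin from where it was at the start of the episode above 0.02 m).
It also fails if it takes over 56 s, if anything falls off the work surface, if the arm or the gripper's body presses on something with over 40 N, if the wrist force passes 120 N, or if a joint passes its speed limit or range.

## Working session

There is one attempt and no reset: what is moved stays moved. The work goes in short steps, Python scripts to look and compute and a shell command to move; the robot and the scene stay as the last step left them, time stands still between calls to the robot, and variables do not carry over. Pictures are saved under pics/ and viewed, at most 10 in all, crops included, and the job is handed in when it is done.

```bash
ls; mkdir -p pics; cat > h.py <<'E'
import numpy as np, cv2
from rig import bot, viewer, workorder, models
def look(c, things=(), save=None):
    im,d=viewer.capture(c); ci=viewer.camera_info(c)
    if save: cv2.imwrite('pics/'+save,im)
    return im,d,ci
def cloud(mask,d,ci):
    v,u=np.nonzero(mask&(d>0)); z=d[v,u]
    P=np.c_[(u-ci['cx'])*z/ci['fx'],(v-ci['cy'])*z/ci['fy'],z,np.ones(len(z))]
    return (P@np.linalg.inv(np.array(ci['world_to_cam'])).T)[:,:3]
E
python3 - <<'E'
from h import *
np.set_printoptions(precision=4,suppress=True)
s=bot.read_state(); print(s['time_s'],s['position'],s['tcp_rot'],s['opening'],s['force'])
ims=[]
for c in ['scene','top']:
    im,d,ci=look(c); ims.append(im)
    np.savez('d_'+c,d=d,im=im)
    for t in ['can','cap_top','rest','shelf','spot','green_tin','yellow_tin']:
        r=models.tip_of(c,t); o=models.outline_of(c,t)
        print(c,t,[(np.round(x['xyz'],4),round(x['p'],2)) for x in r[:2]])
        if o:
            P=cloud(o[0]['mask'],d,ci); v,u=np.nonzero(o[0]['mask'])
            print('   mask p',round(o[0]['p'],2),len(P),'px',u.mean().round(),v.mean().round(),'med',np.median(P,0),'lo',np.percentile(P,3,axis=0),'hi',np.percentile(P,97,axis=0))
            np.save(f'm_{c}_{t}.npy',P)
cv2.imwrite('pics/a.png',cv2.resize(np.vstack(ims),(560*600//840*1,600)) if 0 else np.hstack([cv2.resize(i,(400,300)) for i in ims]))
E
```

```text
pics
0.0 [ 0.21   -0.5879  0.2326] [[ 0.9418  0.3362 -0.0004]
 [ 0.3362 -0.9418  0.0021]
 [ 0.0004 -0.0021 -1.    ]] 0.9986489574668368 [ 0.8763 -0.1483 -0.6519]
scene can [(array([0.4078, 0.1718, 0.0465]), 0.83)]
   mask p 0.89 1055 px 351.0 180.0 med [0.4745 0.1725 0.1348] lo [0.3459 0.1512 0.0013] hi [0.5122 0.2168 0.191 ]
scene cap_top [(array([0.498 , 0.1953, 0.1847]), 0.74)]
   mask p 0.8 322 px 363.0 170.0 med [0.4998 0.1864 0.1806] lo [0.4828 0.1727 0.1582] hi [0.5149 0.2121 0.1941]
scene rest [(array([ 0.4618,  0.1824, -0.0002]), 0.83)]
   mask p 0.64 1647 px 347.0 214.0 med [0.4686 0.1739 0.0078] lo [ 0.3758  0.1317 -0.0005] hi [0.528  0.238  0.0854]
scene shelf [(array([ 0.5039, -0.2161,  0.0009]), 0.57)]
   mask p 0.75 3925 px 203.0 275.0 med [ 0.536  -0.2402  0.0353] lo [ 0.4514 -0.3735  0.0123] hi [ 0.5684 -0.0478  0.0378]
scene spot [(array([ 0.4823, -0.0987,  0.0386]), 0.58)]
   mask p 0.94 747 px 249.0 246.0 med [ 0.4865 -0.1025  0.0361] lo [ 0.4483 -0.1391  0.0334] hi [ 0.5237 -0.0642  0.0388]
scene green_tin [(array([ 0.4986, -0.2123,  0.0361]), 0.75)]
   mask p 0.
[... 857 characters left out ...]
[ 0.504 , -0.213 , -0.0012]), 0.85)]
   mask p 0.77 5422 px 365.0 222.0 med [ 0.4962 -0.2031  0.0359] lo [ 0.4455 -0.3691  0.033 ] hi [ 0.5613 -0.0481  0.0385]
top spot [(array([ 0.4855, -0.1041,  0.0363]), 0.8)]
   mask p 0.96 1507 px 314.0 230.0 med [ 0.484  -0.1022  0.0363] lo [ 0.4447 -0.1415  0.0336] hi [ 0.5225 -0.0627  0.0388]
top green_tin [(array([ 0.499 , -0.2156,  0.0368]), 0.69)]
   mask p 0.66 1105 px 373.0 219.0 med [ 0.4941 -0.2061  0.1206] lo [ 0.4692 -0.2372  0.0488] hi [ 0.5243 -0.1817  0.1235]
top yellow_tin [(array([ 0.5179, -0.3187,  0.0311]), 0.75)]
   mask p 0.89 1343 px 428.0 210.0 med [ 0.5138 -0.3129  0.1201] lo [ 0.489  -0.3496  0.0358] hi [ 0.5463 -0.2917  0.1233]
```

View pics/a.png

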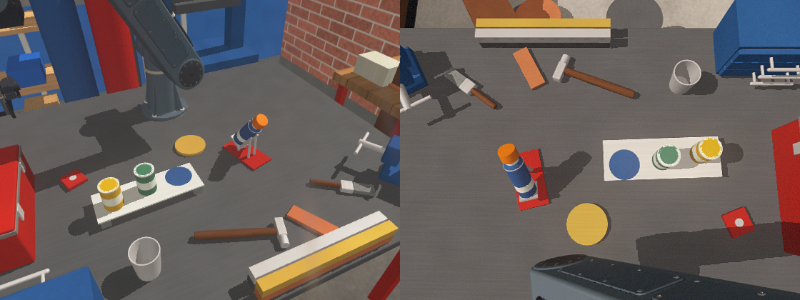

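The scene view shows the can leaning in the red rest (panel px ~250,135). The blue circle is at the near end of the shelf (~178,176), and the top view agrees. Next I'll fit the can axis offline and make a first transit move that tilts the tool, so the readings show me the kinematics.

```bash
cat > fit.py <<'E'
import numpy as np
from scipy.optimize import least_squares
def fitcan(P,x0,tiltfree=False):
    def ax(p):
        t=np.radians(35) if not tiltfree else p[4]
        return np.array([np.sin(t)*np.cos(p[3]),np.sin(t)*np.sin(p[3]),np.cos(t)])
    def res(p,full=False):
        a=ax(p); d=P-np.array(p[:3]); s=d@a; r=np.linalg.norm(d-np.outer(s,a),axis=1)
        return np.where((s>5e-3)&(s<.122),r-.026,np.where((s>.135)&(s<.168),r-.022,0)) if not full else (s,r)
    q=least_squares(lambda p:np.r_[res(p),(p[2]-x0[2])*50],x0 if tiltfree else x0[:4],loss='soft_l1',f_scale=.002)
    return q.x,ax(q.x),np.abs(res(q.x)),res(q.x,True)
E
python3 - <<'E'
import numpy as np
from fit import *
np.set_printoptions(precision=4,suppress=True)
x0=[.405,.175,.046,.23,.61]
A=np.load('m_scene_can.npy');B=np.load('m_top_can.npy')
for n,P in(('scene',A),('top',B),('both',np.r_[A,B])):
  for tf in(0,1):
    x,a,r,(s,rr)=fitcan(P,x0,tf)
    ok=rr<.03
    print(n,x,np.degrees(x[3:]),'a',a,'medres',np.median(r[r>0]),'s range',np.percentile(s[ok],[1,99]))
for c in('scene','top'):
    P=np.load(f'm_{c}_spot.npy'); print(c,(np.percentile(P[:,:2],1,axis=0)+np.percentile(P[:,:2],99,axis=0))/2,P.mean(0))
P=np.load('m_top_shelf.npy');P=P[abs(P[:,2]-.036)<.003]
import cv2;print('shelf',cv2.minAreaRect(P[:,:2].astype('f4')*1000))
E
python3 -m jog '[[1,0.32,-0.19,-0.2,0,0,0],[1,0.32,-0.19,-0.2,0,0,0],[1,0.32,-0.19,-0.2,0,0,0],[1,0.32,-0.19,-0.2,0,0,0],[1,0.32,-0.19,-0.2,0,0,0],[1,0.32,-0.19,-0.2,0,0,0],[1,0.32,-0.19,-0.2,0,0,0],[1,0.32,-0.19,-0.2,0,0,0],[1,0.32,-0.19,-0.2,28,10,0],[1,0.32,-0.19,-0.2,28,10,0],[1,0.32,-0.19,-0.2,28,10,0],[1,0.32,-0.19,-0.2,28,10,0]]'; python3 -c "
from rig import bot
s=bot.read_state();print(s['joint_positions'],s['position'],s['tcp_rot'],s['time_s'])"
```

```text
scene [0.4057 0.174  0.046  0.2399] [13.7474] a [0.5571 0.1363 0.8192] medres 0.0007413512530120379 s range [0.0008 0.1715]
scene [0.4057 0.1739 0.046  0.2399 0.611 ] [13.748  35.0064] a [0.5572 0.1363 0.8191] medres 0.0007429034631486978 s range [0.0008 0.1715]
top [0.4049 0.1728 0.046  0.2442] [13.9902] a [0.5566 0.1387 0.8192] medres 0.0005739577542229254 s range [-0.0005  0.1697]
top [0.4049 0.1728 0.046  0.2441 0.611 ] [13.9872 35.0058] a [0.5567 0.1387 0.8191] medres 0.0005739235935844841 s range [-0.0005  0.1697]
both [0.4051 0.1727 0.046  0.2469] [14.1457] a [0.5562 0.1402 0.8192] medres 0.0006855072717845793 s range [0.0002 0.1707]
both [0.4049 0.1727 0.046  0.2468 0.6127] [14.1379 35.1062] a [0.5577 0.1405 0.8181] medres 0.0006765724165290858 s range [0.0003 0.1708]
scene [ 0.4865 -0.1019] [ 0.4866 -0.1021  0.0361]
top [ 0.4844 -0.1014] [ 0.484  -0.1018  0.0363]
shelf ((503.9242858886719, -211.33633422851562), (120.1814956665039, 340.0743103027344), 2.431405544281006)
time_s: 3.0
position: [0.4464, -0.3047, 0.4304]
tcp_rot: [[0.944, 0.331, -0.001], [0.287, -0.818, 0.498], [0.164, -0.471, -0.867]]
force: [0.3, 0.3, -0.6]
opening: 1.003
grasp_force: 0.0
[-55.37448593  23.81440669  67.99423932  17.8023352  112.52409783
  18.59942162] [ 0.44637941 -0.30474378  0.43044414] [[ 9.43732850e-01  3.30707469e-01 -9.37013237e-04]
 [ 2.87150949e-01 -8.18024454e-01  4.98377694e-01]
 [ 1.64050726e-01 -4.70604465e-01 -8.66959513e-01]] 3.0
```

```bash
cat > data.py <<'E'
D=[([-80.587,30.224,82.088,0,67.689,-10.227],[0.21,-0.589,0.234]),
([-55.37448593,23.81440669,67.99423932,17.8023352,112.52409783,18.59942162],[0.44637941,-0.30474378,0.43044414])]
E
python3 - <<'E'
import numpy as np,itertools
from scipy.spatial.transform import Rotation as R
from data import D
R0=np.array([[.3362*0+.9418,.3362,0],[.3362,-.9418,0],[0,0,-1]])
R1=np.array([[.94373285,.33070747,-.000937],[.28715,-.818024,.498378],[.16405,-.470604,-.86696]])
def f(q,s4,s6,z5): 
    return R.from_euler('z',q[0],degrees=True)*R.from_euler('y',q[1]+q[2],degrees=True)*R.from_euler('z',s4*q[3],degrees=True)*R.from_euler('y',q[4],degrees=True)*R.from_euler('z',s6*q[5],degrees=True)
for s4,s6 in itertools.product((1,-1),(1,-1)):
    C0=(f(D[0][0],s4,s6,0).inv()*R.from_matrix(R0));C1=f(D[1][0],s4,s6,0).inv()*R.from_matrix(R1)
    print(s4,s6,np.degrees((C0.inv()*C1).magnitude()),C0.as_euler('zyx',degrees=True).round(2))
E
```

```text
1 1 0.0054624574475150055 [89.99 -0.    0.  ]
1 -1 57.65821435953767 [69.54 -0.   -0.  ]
-1 1 35.60305389771299 [89.99 -0.    0.  ]
-1 -1 54.10565826062441 [69.54 -0.   -0.  ]
```

```bash
cat > kin.py <<'E'
import numpy as np
from scipy.spatial.transform import Rotation as R
from scipy.optimize import least_squares
from data import D
E=lambda a,x:R.from_euler(a,x,degrees=True)
def fr(q):
    A=E('z',q[0]); return A,A*E('y',q[1]),A*E('y',q[1]+q[2]),A*E('y',q[1]+q[2])*E('z',q[3])*E('y',q[4])*E('z',q[5]+90)
def fk(q,k):
    A,B,C,T=fr(q); dl,d1,a2,a3,L,e=k
    return A.apply([0,dl,d1])+B.apply([0,0,a2])+C.apply([e,0,a3])+T.apply([0,0,L]),T
K=least_squares(lambda k:np.r_[np.concatenate([fk(q,k)[0]-p for q,p in D]),(k-[0.11,.35,.45,.42,.3,0])*1e-4],[0.11,.35,.45,.42,.3,0]).x
LO=np.array([-176.69,-43.24,12.49,-82,0,-163.58]);HI=np.array([176.69,126.21,139.97,262,151.66,163.58])
def ik(p,T,n=40,seed=0):
    rng=np.random.default_rng(seed);out=[]
    for i in range(n):
        q0=rng.uniform(LO,HI)
        r=least_squares(lambda q:np.r_[(fk(q,K)[0]-p)*10,(T.inv()*fk(q,K)[1]).as_rotvec()],q0,bounds=(LO,HI),x_scale=50,max_nfev=150)
        if r.cost<1e-6 and not any(np.abs(r.x-o).max()<1 for o in out): out.append(r.x)
    return out
E
python3 - <<'E'
from kin import *
np.set_printoptions(precision=4,suppress=True)
print(K,[fk(q,K)[0]-p for q,p in D])
psi=np.radians(14.);t=np.radians(35);h=np.array([np.cos(psi),np.sin(psi),0]);pl=np.array([-np.sin(psi),np.cos(psi),0]);up=np.array([0,0,1.])
a=np.sin(t)*h+np.cos(t)*up; m=np.cos(t)*h-np.sin(t)*up
base=np.array([.405,.173,.046]); spot=np.array([.4855,-.102,.037])
def frame(z,a):
    x=a-(a@z)*z; x/=np.linalg.norm(x); return R.from_matrix(np.c_[x,np.cross(z,x),z])
for al in (90,70):
  for be in(90,60,30,0,-30,-60,-90):
    A,Bt=np.radians([al,be]); z=-np.cos(A)*a+np.sin(A)*(np.cos(Bt)*m+np.sin(Bt)*pl)
    for fl in(0,180):
      s=ik(base+.108*a,frame(z,a)*E('z',fl),16)
      print('pick',al,be,fl,[x.round(0) for x in s])
  for az in(90,60,30,0,-30,-60,-90):
    c=np.radians(az);z=-np.cos(A)*up+np.sin(A)*np.array([np.cos(c),np.sin(c),0])
    for fl in(0,180): print('place',al,az,fl,[x.round(0) for x in ik(spot+.108*up,frame(z,up)*E('z',fl),16)])
E
```

```text
[0.1108 0.2711 0.5937 0.3897 0.295  0.1157] [array([ 0.,  0., -0.]), array([-0., -0.,  0.])]
pick 90 90 0 [array([-22.,  63., 100.,  55., 100., -41.])]
pick 90 90 180 [array([-22.,  63., 100.,  55., 100., 139.])]
pick 90 60 0 [array([-28.,  54., 120.,  72.,  75., -53.])]
pick 90 60 180 [array([-28.,  54., 120.,  72.,  75., 127.])]
pick 90 30 0 [array([-23.,  51., 140., 113.,  64., -82.])]
pick 90 30 180 [array([-23.,  51., 140., 113.,  64.,  98.])]
pick 90 0 0 []
pick 90 0 180 []
pick 90 -30 0 [array([  33.,   47.,  129.,  236.,   58., -113.])]
pick 90 -30 180 [array([ 33.,  47., 129., 236.,  58.,  67.])]
pick 90 -60 0 []
pick 90 -60 180 []
pick 90 -90 0 []
pick 90 -90 180 [array([ 40.,  64.,  89., -67., 101.,  30.])]
place 90 90 0 [array([-49.,  63.,  88.,  44., 112., -70.])]
place 90 90 180 [array([-49.,  63.,  88.,  44., 112., 110.])]
place 90 60 0 [array([-60.,  62., 108.,  61.,  95., -81.])]
place 90 60 180 [array([-60.,  62., 108.,  61.,  95.,  99.])]
place 90 30 0 [array([ -66.,   70.,  129.,   84.,   88., -109.])]
place 90 30 180 [array([-66.,  70., 129.,  84.,  88.,  71.])]

[... 1038 characters left out ...]
  23.])]
place 70 90 0 [array([-48.,  53.,  92.,  39.,  98., -67.])]
place 70 90 180 [array([-48.,  53.,  92.,  39.,  98., 113.])]
place 70 60 0 [array([-58.,  50., 111.,  58.,  80., -73.])]
place 70 60 180 [array([-58.,  50., 111.,  58.,  80., 107.])]
place 70 30 0 [array([-63.,  54., 132.,  89.,  70., -96.])]
place 70 30 180 [array([-63.,  54., 132.,  89.,  70.,  84.])]
place 70 0 0 []
place 70 0 180 []
place 70 -30 0 []
place 70 -30 180 []
place 70 -60 0 [array([  4.,  52., 127., 245.,  70., -91.])]
place 70 -60 180 [array([  4.,  52., 127., 245.,  70.,  89.])]
place 70 -90 0 [array([   7.,   50.,  106.,  -75.,   75., -114.])]
place 70 -90 180 [array([  7.,  50., 106., -75.,  75.,  66.])]
```

```bash
cat > plan.py <<'E'
from kin import *
from rig import bot
np.set_printoptions(precision=4,suppress=True)
psi=np.radians(14.);t=np.radians(35);h=np.array([np.cos(psi),np.sin(psi),0]);pl=np.array([-np.sin(psi),np.cos(psi),0]);up=np.array([0,0,1.])
a=np.sin(t)*h+np.cos(t)*up; al=np.radians(70)
base=np.array([.405,.173,.046]); spot=np.array([.4855,-.102,.036])
def frame(z,a):   # tool x along -a
    x=-(a-(a@z)*z); x/=np.linalg.norm(x); return R.from_matrix(np.c_[x,np.cross(z,x),z])
zp=-np.cos(al)*a-np.sin(al)*pl; Tp=frame(zp,a); Pp=base+.110*a+.005*zp
def place(az):
    c=np.radians(az);z=-np.cos(al)*up+np.sin(al)*np.array([np.cos(c),np.sin(c),0]); return spot+.110*up+.005*z,frame(z,up)
def rel(p,T,p0,T0): # row for world pose (p,T) seen from p0,T0
    return np.r_[T0.inv().apply(p-p0).round(3),np.degrees((T0.inv()*T).as_rotvec()).round(1)]
def now():
    s=bot.read_state(); return np.array(s['position']),R.from_matrix(s['tcp_rot']),np.array(s['joint_positions']),s
E
python3 - <<'E'
from plan import *
for az in(-76,-90,-100,-110,-120):
    print(az,[x.round(0) for x in ik(*place(az),20)])
p0,T0,q0,s=now()
pre=Pp-.11*zp
g=[x for x in ik(Pp,Tp,20)];print('pick',g)
hi=[x for x in ik(pre+[0.03,0.03,.17],Tp,20) if abs(x[5])<100];lo=ik(pre,Tp,20);print('hi',hi,'lo',lo)
n=14
for i in range(1,n+1):
    q=q0+(hi[0]-q0)*i/n; p,T=fk(q,K); A,B,C,_=fr(q)
    print(list(rel(p,T,p0,T0)),'  ',p,'wrist',p-T.apply([0,0,.295]))
print('pre from hi',rel(pre,Tp,pre+[.03,.03,.17],Tp))
E
```

```text
-76 []
-90 [array([  7.,  50., 107., -76.,  74.,  66.])]
-100 [array([  6.,  51., 100., -67.,  80.,  62.])]
-110 [array([  4.,  52.,  94., -59.,  86.,  60.])]
-120 [array([  2.,  54.,  88., -53.,  92.,  59.])]
pick [array([ 35.8934,  56.7335,  85.6637, -53.4209,  95.9067,  22.6153])]
hi [array([ 43.0818,  48.0903,  63.2189, -56.0168, 118.9095,  -0.2766])] lo [array([ 42.9688,  57.4754,  73.2829, -49.4818, 106.9679,  16.4492])]
[np.float64(0.025), np.float64(-0.015), np.float64(0.035), np.float64(1.1), np.float64(-8.4), np.float64(-5.1)]    [ 0.4651 -0.2673  0.4111] wrist [ 0.5073 -0.4035  0.6694]
[np.float64(0.048), np.float64(-0.033), np.float64(0.069), np.float64(1.8), np.float64(-16.8), np.float64(-10.4)]    [ 0.4809 -0.2296  0.3939] wrist [ 0.5624 -0.3467  0.6521]
[np.float64(0.069), np.float64(-0.052), np.float64(0.101), np.float64(1.9), np.float64(-25.3), np.float64(-15.7)]    [ 0.4945 -0.1916  0.3788] wrist [ 0.6107 -0.2821  0.6345]
[np.float64(0.089), np.float64(-0.074), np.float64(0.131), np.float64(1.6), np.float64(-33.7), np.float64(-21.2)]    [ 0.506  -0.1532  0.3659] wri
[... 1095 characters left out ...]
298), np.float64(0.315), np.float64(-16.6), np.float64(-90.6), np.float64(-60.1)]    [0.5346 0.1533 0.3299] wrist [0.6469 0.3807 0.4806]
[np.float64(0.206), np.float64(-0.345), np.float64(0.341), np.float64(-21.9), np.float64(-97.9), np.float64(-65.3)]    [0.5264 0.2064 0.3309] wrist [0.6019 0.4606 0.4601]
[np.float64(0.209), np.float64(-0.396), np.float64(0.367), np.float64(-28.1), np.float64(-104.7), np.float64(-70.5)]    [0.5126 0.2618 0.3328] wrist [0.5465 0.5348 0.4392]
[np.float64(0.207), np.float64(-0.45), np.float64(0.393), np.float64(-35.1), np.float64(-111.1), np.float64(-75.4)]    [0.4923 0.319  0.3355] wrist [0.4814 0.602  0.4182]
pre from hi [0.143 0.068 0.075 0.    0.    0.   ]
```

```bash
python3 -m jog '[[1,0.025,-0.015,0.035,1,-8.4,-5],[1,0.048,-0.033,0.069,2,-16.8,-10.4],[1,0.069,-0.052,0.101,2,-25.3,-15.7],[1,0.089,-0.074,0.131,1.6,-33.7,-21.2],[1,0.108,-0.097,0.16,0.8,-42.2,-26.7],[1,0.126,-0.123,0.187,-0.5,-50.6,-32.3],[1,0.143,-0.152,0.214,-2.5,-58.9,-37.9],[1,0.159,-0.183,0.24,-5,-67.1,-43.5],[1,0.174,-0.217,0.265,-8.2,-75.1,-49.1],[1,0.187,-0.256,0.29,-12,-83,-54.6],[1,0.198,-0.298,0.315,-16.6,-90.6,-60.1],[1,0.206,-0.345,0.341,-21.9,-97.9,-65.3],[1,0.209,-0.396,0.367,-28.1,-104.7,-70.5],[1,0.207,-0.45,0.393,-35.1,-111.1,-75.4],[1,0.207,-0.45,0.393,-35.1,-111.1,-75.4],[1,0.207,-0.45,0.393,-35.1,-111.1,-75.4],[1,0.207,-0.45,0.393,-35.1,-111.1,-75.4]]'
python3 - <<'E'
from plan import *
import h as H, cv2
p,T,q,s=now(); print(s['time_s'],p,q,'err',rel(Pp-.11*zp+[.03,.03,.17],Tp,p,T)); print('fk err',fk(q,K)[0]-p)
print('to pre',rel(Pp-.11*zp,Tp,p,T),'to pick',rel(Pp,Tp,p,T))
im,d,ci=H.look('wrist',save='w1.png')
from fit import fitcan
o=H.models.outline_of('wrist','can')
for t_ in('can','cap_top'): print(t_,[(r['xyz'],r['p']) for r in H.models.tip_of('wrist',t_)])
if o:
    P=H.cloud(o[0]['mask'],d,ci); x,aa,r,(ss,rr)=fitcan(P,[.405,.173,.046,.244,.61]); print(o[0]['p'],len(P),x,np.median(r[r>0]),np.percentile(ss[rr<.03],[1,99]))
E
```

```text
time_s: 5.12
position: [0.4925, 0.3196, 0.3379]
tcp_rot: [[-0.602, 0.797, 0.04], [0.199, 0.199, -0.96], [-0.773, -0.57, -0.279]]
force: [0.5, -0.9, -0.2]
opening: 0.999
grasp_force: 0.0
5.125 [0.4925 0.3196 0.3379] [ 43.1245  48.1009  62.9086 -56.3408 119.0091  -0.3984] err [ 0.002  0.001  0.001  0.1    0.2   -0.2  ]
fk err [ 0.0014  0.0005 -0.0003]
to pre [ 0.145  0.068  0.076  0.1    0.2   -0.2  ] to pick [ 0.146  0.068  0.186  0.1    0.2   -0.2  ]
can []
cap_top [([0.4966, 0.1978, 0.1845], 0.88), ([0.515, -0.3186, 0.0353], 0.7)]
0.73 5424 [0.4044 0.1713 0.046  0.2585] 0.00041925884688132076 [0.0762 0.1687]
```

View pics/w1.png

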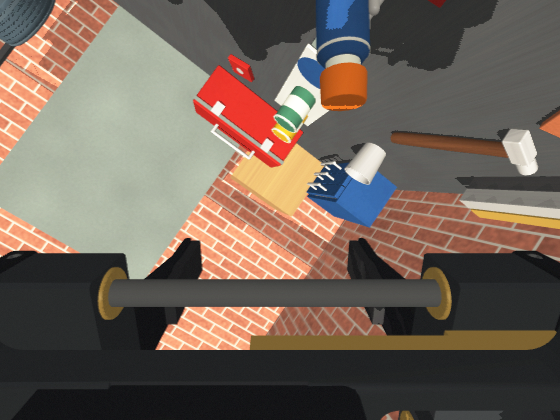

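The wrist picture shows the can and cap at the top (px ~343,60), clear of the fingers, and its cloud fit agrees with mine to 1 mm. I'll go down to the left side of the can, then slide in.

```bash
python3 -m jog '[[1,0.05,0.023,0.025,0,0,0],[1,0.1,0.046,0.05,0,0,0],[1,0.145,0.068,0.076,0,0,0],[1,0.145,0.068,0.076,0,0,0],[1,0.145,0.068,0.1,0,0,0],[1,0.145,0.068,0.125,0,0,0],[1,0.145,0.068,0.15,0,0,0],[1,0.145,0.068,0.17,0,0,0],[1,0.145,0.068,0.186,0,0,0],[1,0.145,0.068,0.186,0,0,0],[1,0.145,0.068,0.186,0,0,0]]'
python3 - <<'E'
from plan import *
import h as H
p,T,q,s=now(); print(s['time_s'],p,q,'to pick',rel(Pp,Tp,p,T),s['force'])
im,d,ci=H.look('wrist',save='w2.png')
E
```

```text
time_s: 6.7
position: [0.4661, 0.1854, 0.1348]
tcp_rot: [[-0.603, 0.796, 0.043], [0.197, 0.201, -0.96], [-0.773, -0.57, -0.278]]
force: [0.4, -0.2, -0.2]
opening: 0.998
grasp_force: 0.0
6.7 [0.4661 0.1854 0.1348] [ 36.0885  56.8152  85.3605 -53.6274  96.08    22.6404] to pick [-0.    -0.     0.002  0.2    0.3   -0.2  ] [ 0.4025 -0.2347 -0.2361]
```

View pics/w2.png

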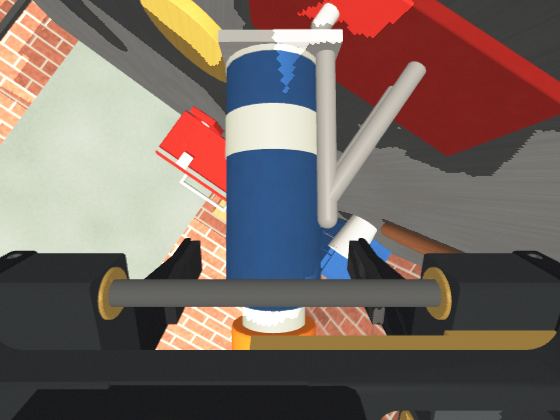

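The can (px ~272 across) sits centred between the fingers (tips at ~190 and ~360). The pads are above the bar end (~325,220), so I'll close.

```bash
python3 -m jog '[[1,0,0,0.002,0,0,0],[0,0,0,0.002,0,0,0],[0,0,0,0.002,0,0,0],[0,0,0,0.002,0,0,0],[0,0,0,0.002,0,0,0],[0,0,0,0.002,0,0,0],[0,0,0,0.002,0,0,0],[0,0,0,0.002,0,0,0],[0,0,0,0.002,0,0,0]]'
python3 - <<'E'
from plan import *
p,T,q,s=now()
a_=T.inv().apply([0,0,1]); print('up in tool',a_, 'pick rel',rel(Pp,Tp,p,T))
# path: lift .09 world up, then to over-spot
for az in(-105,-115):
    pp,TT=place(az)
    print(az,[x.round(1) for x in ik(pp+[0,0,.12],TT,12)])
    p1=p+[0,0,.1]; print('lift',rel(p1,T,p,T))
    # joint interpolation from lift to over-spot
    qa=ik(p1,T,12)[0]; qb=ik(pp+[0,0,.12],TT,12)[0]
    for i in range(1,9):
        P_,T_=fk(qa+(qb-qa)*i/8,K); print(list(map(float,rel(P_,T_,p,T))),P_,'can bottom',(P_-T_.apply([0,0,.005])+.11*T_.apply(Tp.inv().apply(-a))), 'tilt',np.degrees(np.arccos(T_.apply(Tp.inv().apply(a))[2])).round(1))
E
```

```text
time_s: 7.88
position: [0.4656, 0.1828, 0.1342]
tcp_rot: [[-0.604, 0.796, 0.042], [0.197, 0.199, -0.96], [-0.772, -0.572, -0.277]]
force: [-1.0, -0.1, 2.1]
opening: 0.588
grasp_force: 30.0
up in tool [-0.7723 -0.5717 -0.2768] pick rel [-0.001  0.001 -0.001  0.1    0.3   -0.1  ]
-105 [array([  5.1,  40. ,  96.1, -61.9,  88.7,  49.3])]
lift [-0.077 -0.057 -0.028  0.     0.     0.   ]
[-0.095, -0.057, 0.006, 1.5, 1.6, 5.2] [0.4776 0.1472 0.2383] can bottom [0.423  0.1407 0.1449] tilt 30.4
[-0.11, -0.059, 0.04, 3.1, 3.1, 10.4] [0.4869 0.111  0.2422] can bottom [0.4394 0.1084 0.1449] tilt 26.0
[-0.125, -0.063, 0.074, 4.8, 4.5, 15.7] [0.4934 0.0744 0.2461] can bottom [0.4534 0.075  0.1454] tilt 21.6
[-0.137, -0.07, 0.109, 6.6, 5.7, 20.9] [0.4971 0.0376 0.25  ] can bottom [0.465  0.0406 0.1465] tilt 17.3
[-0.148, -0.079, 0.143, 8.5, 6.7, 26.1] [0.498  0.0009 0.2537] can bottom [0.4741 0.0056 0.1481] tilt 12.9
[-0.156, -0.09, 0.177, 10.5, 7.7, 31.3] [ 0.4961 -0.0355  0.2573] can bottom [ 0.4806 -0.03    0.1502] tilt 8.6
[-0.163, -0.102, 0.21, 12.7, 8.5, 36.5] [ 0.4915 -0.0714  0.2609] can bo
[... 433 characters left out ...]
ttom [0.4386 0.1115 0.1446] tilt 26.1
[-0.124, -0.063, 0.073, 7.9, 6.2, 16.6] [0.4928 0.0757 0.2457] can bottom [0.4527 0.0789 0.145 ] tilt 21.8
[-0.136, -0.07, 0.107, 10.9, 7.9, 22.2] [0.4964 0.0391 0.2495] can bottom [0.4644 0.045  0.1461] tilt 17.4
[-0.147, -0.079, 0.142, 14.0, 9.3, 27.7] [0.4973 0.0024 0.2532] can bottom [0.4738 0.0097 0.1476] tilt 13.0
[-0.155, -0.09, 0.176, 17.2, 10.5, 33.3] [ 0.4954 -0.0342  0.2569] can bottom [ 0.4805 -0.0267  0.1498] tilt 8.7
[-0.163, -0.103, 0.209, 20.7, 11.5, 38.8] [ 0.4908 -0.0705  0.2606] can bottom [ 0.4845 -0.064   0.1526] tilt 4.3
[-0.168, -0.118, 0.242, 24.2, 12.1, 44.4] [ 0.4835 -0.1063  0.2643] can bottom [ 0.4855 -0.102   0.156 ] tilt 0.0
```

```bash
python3 -m jog '[[0,-0.019,-0.014,-0.007,0,0,0],[0,-0.039,-0.029,-0.014,0,0,0],[0,-0.058,-0.043,-0.021,0,0,0],[0,-0.077,-0.057,-0.028,0,0,0],[0,-0.095,-0.057,0.006,1.5,1.6,5.2],[0,-0.11,-0.059,0.04,3.1,3.1,10.4],[0,-0.125,-0.063,0.074,4.8,4.5,15.7],[0,-0.137,-0.07,0.109,6.6,5.7,20.9],[0,-0.148,-0.079,0.143,8.5,6.7,26.1],[0,-0.156,-0.09,0.177,10.5,7.7,31.3],[0,-0.163,-0.102,0.21,12.7,8.5,36.5],[0,-0.169,-0.117,0.243,14.9,9.1,41.6],[0,-0.169,-0.117,0.243,14.9,9.1,41.6],[0,-0.169,-0.117,0.243,14.9,9.1,41.6],[0,-0.169,-0.117,0.243,14.9,9.1,41.6]]'
cat > meas.py <<'E'
from plan import *
import h as H
from scipy.optimize import least_squares
def meas(cams,guess):
    for c in cams:
        im,d,ci=H.look(c); o=H.models.outline_of(c,'can')
        if not o: print(c,'none'); continue
        P=H.cloud(o[0]['mask'],d,ci)
        P=P[(np.linalg.norm(P[:,:2]-guess[:2],axis=1)<.05)&(P[:,2]>guess[2]-.02)]
        def res(p,f=0):
            ax=np.array([p[3],p[4],1]);ax/=np.linalg.norm(ax);D_=P-np.array([p[0],p[1],guess[2]]);s=D_@ax;s=s-p[2];r=np.linalg.norm(D_-np.outer(D_@ax,ax),axis=1)
            return (s,r) if f else np.where((s>.004)&(s<.12),r-.026,np.where((s>.136)&(s<.168),r-.022,0))
        x=least_squares(res,[guess[0],guess[1],0,0,0],loss='soft_l1',f_scale=.001).x; s,r=res(x,1)
        near=(abs(r-.026)<.003)
        print(c,round(o[0]['p'],2),len(P),'bottom xy at z',guess[2],x[:2],'axis slope',x[3:],'deg',np.degrees(x[3:]),'s lo/hi',np.percentile(s[near],1),np.percentile(s[r<.024],98),'res',np.median(abs(res(x))))
        cv=P[:,2]; print('   z range',np.percentile(cv,[1,99]))
E
python3 - <<'E'
from meas import *
p,T,q,s=now(); pp,TT=place(-105)
print(s['time_s'],p,q,s['grasp_force'],'rel to over',rel(pp+[0,0,.12],TT,p,T))
meas(['scene','top','wrist'],np.array([.4855,-.102,.156]))
import cv2
im,d,ci=H.look('scene'); cv2.imwrite('pics/s2.png',im)
E
```

```text
time_s: 9.75
position: [0.4853, -0.106, 0.2637]
tcp_rot: [[0.087, 0.967, -0.241], [0.332, -0.256, -0.908], [-0.939, -0.001, -0.343]]
force: [0.3, 0.0, -2.7]
opening: 0.587
grasp_force: 30.0
9.75 [ 0.4853 -0.106   0.2637] [  5.1259  39.9288  95.8977 -61.9887  88.7387  49.0196] 29.99880030937902 rel to over [-0.001 -0.001  0.001  0.1   -0.1    0.1  ]
scene 0.72 1582 bottom xy at z 0.156 [ 0.4872 -0.0996] axis slope [ 0.0062 -0.0066] deg [ 0.3571 -0.3781] s lo/hi 0.001402249212549586 0.16956773829123306 res 0.00040627803923658397
   z range [0.1577 0.3255]
top 0.78 1243 bottom xy at z 0.156 [ 0.4864 -0.1008] axis slope [ 0.004  -0.0037] deg [ 0.2301 -0.2098] s lo/hi 0.0012680450546986874 0.17055369081060112 res 0.0
   z range [0.1667 0.3268]
wrist 0.82 24042 bottom xy at z 0.156 [ 0.4855 -0.101 ] axis slope [ 0.0031 -0.0109] deg [ 0.1788 -0.6225] s lo/hi 0.0003323911864255081 0.13952581689796803 res 0.00030856589435886844
   z range [0.1566 0.2949]
```

View pics/s2.png

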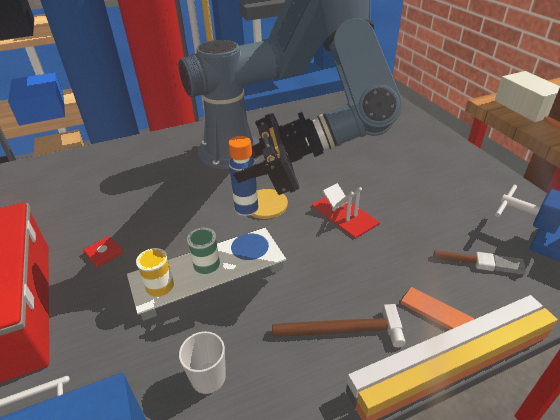

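The can hangs upright over the shelf (px ~243,180), and the fits give a tilt under 0.7° with the bottom at about (0.486, -0.100, 0.156). I'll lower it slowly.

```bash
python3 -m jog '[[0,0.02,0,0.007,0,0,0],[0,0.042,0,0.015,0,0,0],[0,0.064,0,0.023,0,0,0],[0,0.08,0,0.029,0,0,0],[0,0.094,0,0.034,0,0,0],[0,0.101,0,0.037,0,0,0],[0,0.106,0,0.039,0,0,0],[0,0.109,0,0.04,0,0,0],[0,0.111,0,0.0405,0,0,0],[0,0.111,0,0.0405,0,0,0],[0,0.111,0,0.0405,0,0,0]]'
python3 - <<'E'
from meas import *
p,T,q,s=now(); print(p,s['force'])
meas(['scene','top'],np.array([.486,-.101,.038]))
E
```

```text
time_s: 11.48
position: [0.485, -0.1069, 0.146]
tcp_rot: [[0.088, 0.966, -0.243], [0.331, -0.258, -0.908], [-0.939, -0.0, -0.343]]
force: [-1.1, -0.3, -2.4]
opening: 0.59
grasp_force: 30.0
[ 0.485  -0.1069  0.146 ] [-1.1442 -0.2762 -2.3788]
scene 0.65 1301 bottom xy at z 0.038 [ 0.4872 -0.1007] axis slope [ 0.0039 -0.0058] deg [ 0.2245 -0.33  ] s lo/hi 0.000141253324624057 0.17030513799229297 res 0.0003902592019949143
   z range [0.0381 0.2083]
top 0.91 861 bottom xy at z 0.038 [ 0.4861 -0.1024] axis slope [0.002  0.0023] deg [0.1164 0.1303] s lo/hi 0.00045371028902237555 0.17139672730355016 res 0.0
   z range [0.0383 0.2096]
```

```bash
python3 -m jog '[[0,0.001,0,0.0003,0,0,0],[0,0.001,0,0.0003,0,0,0],[0,0.001,0,0.0003,0,0,0]]' | grep -E 'force|posi'; python3 -m jog '[[0,0.001,0,0.0003,0,0,0],[0,0.001,0,0.0003,0,0,0]]'| grep -E 'force|posi'
```

```text
position: [0.485, -0.107, 0.1452]
force: [-0.2, -0.2, 1.0]
grasp_force: 30.0
position: [0.4849, -0.1071, 0.1451]
force: [-0.2, 1.8, 5.0]
grasp_force: 30.0
```

```bash
python3 -m jog '[[0.7,0,0,0,0,0,0],[0.85,0,0,0,0,0,0],[1,0,0,0,0,0,0],[1,0,0,0,0,0,0],[1,0,0,0,0,0,0],[1,0,0,0,0,0,0]]'| grep -E 'force|posi|open'; python3 -m jog '[[1,0,0,-0.01,0,0,0],[1,0,0,-0.025,0,0,0],[1,0,0,-0.045,0,0,0],[1,0,0,-0.07,0,0,0],[1,0,0,-0.1,0,0,0],[1,0,0,-0.13,0,0,0],[1,0,0,-0.16,0,0,0],[1,0,0,-0.16,0,0,0]]'
python3 - <<'E'
from meas import *
import cv2
meas(['scene','top','wrist'],np.array([.486,-.101,.036]))
for c in('scene','top'):
    im,d,ci=H.look(c)
    print([(r['xyz'],r['p']) for r in H.models.tip_of(c,'cap_top')][:1],[(r['xyz'],r['p']) for r in H.models.tip_of(c,'spot')][:1])
    o=H.models.outline_of(c,'cap_top')[0]; P=H.cloud(o['mask'],d,ci); P=P[P[:,2]>.19]; tp=P[P[:,2]>np.percentile(P[:,2],95)-.003]; print('cap top z',np.median(tp[:,2]),tp[:,:2].mean(0),len(tp))
p,T,q,s=now()
# press pose: tool down over the can, closed; fingertips 11 mm ahead of TCP
cx=np.array([.486,-.102]);tgt=np.r_[cx,.036+.171+.011+.05]
for yaw in range(-180,180,30):
    c=np.radians(yaw); TT=R.from_matrix(np.c_[[np.cos(c),np.sin(c),0],[np.sin(c),-np.cos(c),0],[0,0,-1]])
    for x in ik(tgt,TT,8): print(yaw,x.round(0),'dq',np.abs(x-q).max().round(0))
print(q)
E
```

```text
position: [0.4849, -0.1068, 0.1436]
force: [-0.4, 0.3, -0.6]
opening: 0.998
grasp_force: 0.0
time_s: 14.05
position: [0.525, 0.0414, 0.1994]
tcp_rot: [[0.09, 0.967, -0.238], [0.333, -0.255, -0.908], [-0.939, 0.003, -0.345]]
force: [-0.9, 0.2, 0.5]
opening: 1.002
grasp_force: 0.0
scene 0.7 1494 bottom xy at z 0.036 [ 0.4868 -0.1007] axis slope [0.003  0.0012] deg [0.1722 0.0701] s lo/hi 0.0024400493056435527 0.17167184867335095 res 0.00038549448877199174
   z range [0.0386 0.2074]
top 0.66 898 bottom xy at z 0.036 [ 0.4864 -0.1018] axis slope [-0.0035  0.0013] deg [-0.1978  0.0716] s lo/hi 0.017919549808695406 0.17253942054908614 res 0.0
   z range [0.0589 0.2087]
wrist 0.86 8047 bottom xy at z 0.036 [ 0.4851 -0.1021] axis slope [0.0008 0.0011] deg [0.0473 0.0616] s lo/hi 0.0018171164301717696 0.1688677155266166 res 0.00033799199291839263
   z range [0.0381 0.2038]
[([0.4865, -0.1028, 0.2077], 0.8)] [([0.4807, -0.0987, 0.0375], 0.56)]
cap top z 0.2059765514889389 [ 0.4897 -0.1016] 180
[([0.4885, -0.0973, 0.2072], 0.66)] [([0.4881, -0.1057, 0.0328], 0.84)]
cap top z 0.20654590346562807 [ 0.4857 -0.1012] 445
-180 [ -25.   18.   98.   -0.   64. -115.] dq 166.0
-150 [ -25.   18.   98.   -0.   64. -145.] dq 196.0
-90 [-25.  18.  98.   0.  64. 155.] dq 104.0
-60 [-25.  18.  98.   0.  64. 125.] dq 74.0
-30 [-25.  18.  98.  -0.  64.  95.] dq 53.0
0 [-25.  18.  98.   0.  64.  65.] dq 53.0
30 [-25.  18.  98.   0.  64.  35.] dq 53.0
60 [-25.  18.  98.   0.  64.   5.] dq 53.0
90 [-25.  18.  98.  -0.  64. -25.] dq 76.0
120 [-25.  18.  98.   0.  64. -55.] dq 106.0
150 [-25.  18.  98.  -0.  64. -85.] dq 136.0
[ 17.6068  50.2337  82.8909 -53.0163  97.785   51.5965]
```

```bash
python3 - <<'E'
from plan import *
p,T,q,s=now(); p1=p+[0,0,.1]; print('lift',rel(p1,T,p,T))
c=np.radians(15); TT=R.from_matrix(np.c_[[np.cos(c),np.sin(c),0],[np.sin(c),-np.cos(c),0],[0,0,-1]])
tg=np.array([.486,-.1017,.27])
qa=min(ik(p1,T,12),key=lambda x:abs(x-q).max());qb=min(ik(tg,TT,12),key=lambda x:abs(x-q).max())
N=8
for i in range(1,N+1):
    P_,T_=fk(qa+(qb-qa)*i/N,K) if i<N else (tg,TT); print(list(map(float,rel(P_,T_,p,T))),P_,'tip',P_+T_.apply([0,0,.011]))
E
```

```text
lift [-0.094 -0.    -0.034  0.     0.     0.   ]
[-0.092, -0.005, 0.005, 5.6, 8.7, 2.5] [0.5096 0.0045 0.2828] tip [ 0.5061 -0.0045  0.2776]
[-0.088, -0.012, 0.036, 11.1, 17.4, 6.2] [ 0.4955 -0.0209  0.2691] tip [ 0.4914 -0.0286  0.2624]
[-0.085, -0.019, 0.06, 16.2, 26.0, 11.1] [ 0.4836 -0.0394  0.2581] tip [ 0.4794 -0.0456  0.2502]
[-0.084, -0.023, 0.076, 21.0, 34.4, 17.2] [ 0.4755 -0.0528  0.2509] tip [ 0.4714 -0.0576  0.2419]
[-0.085, -0.024, 0.088, 25.5, 42.3, 24.4] [ 0.472  -0.0635  0.2481] tip [ 0.4685 -0.0667  0.2382]
[-0.09, -0.02, 0.096, 29.6, 49.9, 32.6] [ 0.4732 -0.0737  0.2502] tip [ 0.4706 -0.0756  0.2397]
[-0.101, -0.012, 0.103, 33.3, 56.8, 41.9] [ 0.4783 -0.0859  0.2575] tip [ 0.4769 -0.0866  0.2466]
[-0.117, -0.0, 0.112, 36.4, 63.2, 52.1] [ 0.486  -0.1017  0.27  ] tip [ 0.486  -0.1017  0.259 ]
```

```bash
python3 -m jog '[[0,-0.047,0,-0.017,0,0,0],[0,-0.094,0,-0.034,0,0,0],[0,-0.094,0,-0.034,0,0,0],[0,-0.092,-0.005,0.005,5.6,8.7,2.5],[0,-0.088,-0.012,0.036,11.1,17.4,6.2],[0,-0.085,-0.019,0.06,16.2,26,11.1],[0,-0.084,-0.023,0.076,21,34.4,17.2],[0,-0.085,-0.024,0.088,25.5,42.3,24.4],[0,-0.09,-0.02,0.096,29.6,49.9,32.6],[0,-0.101,-0.012,0.103,33.3,56.8,41.9],[0,-0.117,0,0.112,36.4,63.2,52.1],[0,-0.117,0,0.112,36.4,63.2,52.1],[0,-0.117,0,0.112,36.4,63.2,52.1],[0,-0.117,0,0.112,36.4,63.2,52.1],[0,-0.117,0,0.112,36.4,63.2,52.1]]'
```

```text
time_s: 16.62
position: [0.4866, -0.1014, 0.2695]
tcp_rot: [[0.965, 0.262, -0.001], [0.262, -0.965, 0.0], [-0.001, -0.001, -1.0]]
force: [-0.9, -0.0, 0.5]
opening: 0.008
grasp_force: 0.0
```

```bash
python3 -m jog '[[0,0,0,0.02,0,0,0],[0,0,0,0.038,0,0,0],[0,0,0,0.046,0,0,0],[0,0,0,0.05,0,0,0],[0,0,0,0.052,0,0,0],[0,0,0,0.054,0,0,0],[0,0,0,0.056,0,0,0],[0,0,0,0.058,0,0,0],[0,0,0,0.058,0,0,0]]'|grep -E 'posi|force'; python3 -m jog '[[0,0,0,0.0015,0,0,0],[0,0,0,0.003,0,0,0],[0,0,0,0.0045,0,0,0],[0,0,0,0.0045,0,0,0]]'|grep -E 'posi|force'
```

```text
position: [0.4868, -0.1022, 0.2126]
force: [-0.2, 1.2, 4.9]
grasp_force: 2.3
position: [0.4866, -0.1021, 0.2075]
force: [0.2, 0.2, 4.0]
grasp_force: 1.9
```

Contact force is steady at about 5 N while the cap slides. I'll keep going in small steps until it stops.

```bash
python3 -m jog '[[0,0,0,0.001,0,0,0],[0,0,0,0.001,0,0,0]]'|grep -E 'posi|force'; python3 -m jog '[[0,0,0,0.001,0,0,0],[0,0,0,0.001,0,0,0],[0,0,0,0.001,0,0,0]]'|grep -E 'posi|force'
```

```text
position: [0.4868, -0.1022, 0.2073]
force: [-0.9, 0.7, 8.7]
grasp_force: 4.7
position: [0.4872, -0.1024, 0.2073]
force: [-1.3, 1.3, 15.4]
grasp_force: 7.6
```

The cap has stopped at TCP z 0.2073, the expected home height, with force rising to 15 N. I'll hold briefly, retreat straight up and check.

```bash
python3 -m jog '[[0,0,0,0.0005,0,0,0],[0,0,0,0.0005,0,0,0],[0,0,0,0,0,0,0],[0,0,0,-0.003,0,0,0],[0,0,0,-0.01,0,0,0],[0,0,0,-0.04,0,0,0],[0,0,0,-0.09,0,0,0],[0,0,0,-0.14,0,0,0],[0,0,0,-0.14,0,0,0],[0,0,0,-0.14,0,0,0]]'|grep -E 'time|posi|force'
python3 - <<'E'
from meas import *
import cv2
meas(['scene','top','wrist'],np.array([.486,-.101,.036]))
for c in('scene','wrist'):
    im,d,ci=H.look(c)
    if c=='scene': cv2.imwrite('pics/s3.png',im)
    for t_ in('cap_top','green_tin','yellow_tin'): print(c,t_,[np.round(r['xyz'],4) for r in H.models.tip_of(c,t_)][:1])
    o=H.models.outline_of(c,'cap_top')
    if o: P=H.cloud(o[0]['mask'],d,ci); P=P[(P[:,2]>.15)&(P[:,2]<.23)]; print('cap top z',np.percentile(P[:,2],[50,90,97]))
E
```

```text
time_s: 20.12
position: [0.4855, -0.1017, 0.3447]
force: [0.1, 0.2, -0.0]
grasp_force: 0.0
scene 0.89 1412 bottom xy at z 0.036 [ 0.4873 -0.1003] axis slope [ 0.0006 -0.0015] deg [ 0.0329 -0.0855] s lo/hi 0.49838341972321604 0.6573183290186123 res 0.0
   z range [0.0383 0.1967]Traceback (most recent call last):
  File "<stdin>", line 3, in <module>
  File "meas.py", line 15, in meas
    print(c,round(o[0]['p'],2),len(P),'bottom xy at z',guess[2],x[:2],'axis slope',x[3:],'deg',np.degrees(x[3:]),'s lo/hi',np.percentile(s[near],1),np.percentile(s[r<.024],98),'res',np.median(abs(res(x))))
                                                                                                                           ~~~~~~~~~~~~~^^^^^^^^^^^
    return _quantile_unchecked(
        a, q, axis, out, overwrite_input, method, keepdims, weights)
    return _ureduce(a,
                    func=_quantile_ureduce_func,
    ...<5 lines>...
                    overwrite_input=overwrite_input,
                    method=method)
    r = func(a, **kwargs)
    result = _quantile(arr,
                       quantiles=q,
    ...<2 lines>...
                       out=out,
                       weights=wgt)
    slices_having_nans = np.isnan(arr[-1, ...])
                                  ~~~^^^^^^^^^
IndexError: index -1 is out of bounds for axis 0 with size 0
```

```bash
python3 - <<'E'
import h as H,numpy as np
im,d,ci=H.look('scene',save='s3.png')
for t in('can','cap_top','green_tin','yellow_tin'): print(t,[np.round(r['xyz'],4) for r in H.models.tip_of('scene',t)][:1])
o=H.models.outline_of('scene','cap_top')[0];P=H.cloud(o['mask'],d,ci);P=P[P[:,2]<.23];print(np.percentile(P[:,2],[50,90,97]))
E
```

```text
can [array([ 0.4902, -0.1008,  0.0376])]
cap_top [array([ 0.4847, -0.103 ,  0.1951])]
green_tin [array([ 0.4994, -0.2127,  0.0335])]
yellow_tin [array([ 0.5169, -0.324 ,  0.0372])]
[0.19247327 0.19603454 0.19686291]
```

View pics/s3.png

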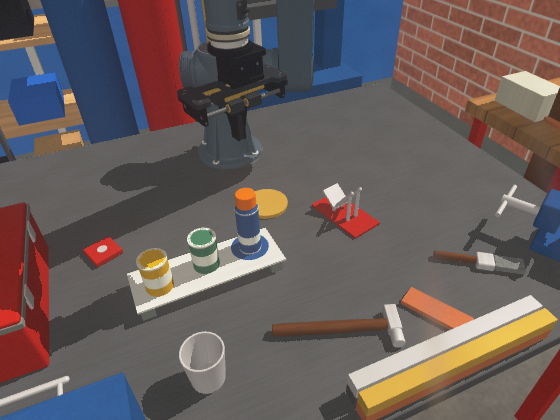

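The can stands upright in the blue circle (px ~248,225) with the cap top at 0.196, which is home. The tins haven't moved and the gripper is clear.

```bash
python3 -c "
from rig import workorder
print(workorder.hand_in())"
```

```text
the job is handed in; nothing more can be done
None
```

I handed the job in at about 20 s: by my last measurements the blue can stands upright within 2 mm of the circle's centre, its cap is fully home, the tins are where they were and the gripper is clear, but the hand-in returned no verdict.

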